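# Unclip the orange riffler and lay it in the tray

## Task

The sculptor is about to work on the plaster head: take the orange-handled riffler out of its spring clips on the tool rack by pulling it up, and lay it down flat inside the wooden tray, lowering it in by hand rather than dropping it. Leave the blue and the black tool where they are in their clips.

Things in the scene. Friction and masses are not known exactly. Their poses are not given: they have to be found in the camera images.
- rasp_tool_mid (a point): Orange riffler to take: straight, 220 mm long, 0.18 kg, a flat dark rasp at each end of a 130 mm orange handle. Point: its middle, on its axis, half-way up; x along the tool, y level across, z up. Middle 62 mm: flat grip 24 wide, 26 high; rest round, 24 in diameter. Starts clipped level in one of a fixed rack's 3 places, axis 48 mm over the bench. An upward pull of 10 to 18 N frees it within 20 mm.
- tray_in (a point): Open wooden tray, fixed to the bench, 300 x 180 x 28 mm outside with walls 6 mm thick. This point is the centre of its inner floor; x runs along the long side, y across it, z is up. The walls stand 22 mm above the floor. A tool lying in it has its axis 12 or 13 mm above this floor.
- loop_tool_mid (a point): Blue-handled tool with wire loops at its ends, clipped in another place of the rack, to be left there. Point, axes and handle as the orange one. Places are 85 mm apart across y, tools parallel. Each tool is held by sprung steel clips 45 mm either side of its middle (16 mm long, reaching 16 mm above its axis, 20 mm to each side).
- ball_tool_mid (a point): Black-handled tool with steel balls at its ends, clipped in the remaining place of the rack, to be left there. Point, axes and handle as the orange one. Between a tool's clips 70 mm of handle is open to a grip across y from above; the rack's base lies 36 mm under the axis. Beyond the work, x over 0.75, stand a plaster head and a brush pot, 175 mm high: not needed.
Mind the look-alikes: they are no part of the job. What is meant by the part that bears rasp_tool_mid is not green or turquoise, and is the smaller of those in its own colour.

How it is judged:
By the outcome, as a careful person would: the job done as asked, in the order asked, and still so for the second after the job is handed in, with the robot touching nothing.
It also fails if it takes over 38 s, if anything falls off the work surface, if the arm or the gripper's body presses on something with over 40 N, if the wrist force passes 120 N, or if a joint passes its speed limit or range.

## Robot

A 6-joint arm with a two-finger parallel gripper is mounted at the origin on the work surface. World frame = base frame: x ahead of the robot, y to its left, z up, the work surface at z = 0. Lengths are in m, angles in rad, forces in N, time in s.
With the tool pointing down it reaches from about 0.325 to 0.75 m from the base axis. Payload 7.6 kg.
Tool frame: the origin (TCP) lies between the finger pads; the fingertips stand 8 mm ahead of it and the grasp point (between the pads) lies 11 mm behind it; z points along the fingers, y is the line along which they close (so a half turn about z gives the same grasp; the last joint's range is limited). The gripper opens to 85 mm and grips with 20 to 120 N. Pads are 22 mm wide; open, the fingers measure 114 mm over their backs; the gripper's body (76 mm by 85 mm) begins 54 mm behind the grasp point. The pads swing forward as they close: fully open they stand 13 mm farther back than shut.
Start: joints at [1.27, 0.052, 1.401, -0, 1.689, -0.07], TCP at [0.12, 0.511, 0.239] pointing down, gripper open.
Joint ranges: [-2.9, 2.9], [-0.91, 2.17], [0.12, 2.37], [-1.06, 4.2], [0.26, 2.73], [-2.93, 2.93]. Speed limits (rad/s): [2.57, 2.57, 3.01, 3.14, 3.14, 3.14].

## Interface

Orientations are given as a unit quaternion [w, x, y, z].
In Python, from rig import manip, snapshot, camera_info gives the robot as it stands.
- The arm moves only by the shell command python3 -m handwheel 'ROWS'. ROWS is JSON, a list of rows, each an object with "offset": the shift along the tool's x, y, z in m, a list of three; "delta_rot": the turn, a rotation vector about the tool's x, y, z in rad, a list of three; "claw": the opening, from -1 (shut) to 1 (fully open), so that 0 is half open. A call has exactly 8 rows; each row shifts and turns the commanded pose from where the row before left it, along the tool's axes as they then stand; what a row does not reach is not made up. A row lasts 1/8 s, in which the tool goes at most 62.5 mm and 10.7 degrees, less where a joint would pass 70% of its speed; a pose out of reach is approached as far as the arm can. A call with a gripper value outside its range is refused whole. The fingers move at their own pace and stop on an object; the grip force is fixed at half the most. Time passes only in rows, so rows that do not move let the fingers close, or fill a call up. It gives the time, the measured TCP pose, the force, the opening and the grip force at its end, in the units of the state.
- manip.get_state(): the state, without advancing time (a new reading comes with each control period).
- snapshot(name): name is "scene" or "top"; returns the picture (420x560x3 uint8, red, green, blue); there is no depth.
- camera_info(name): a dict with "intrinsics" (3x3 intrinsics, pixels), "R" (3x3) and "t" (3): a world point X has camera coordinates R X + t. Camera axes: x right, y down, z forward; pixel columns grow to the right and rows downward; lengths in m; the calibration is good to about 2 mm. A picture is of the moment at which its call begins. camera_info takes no time and is no camera call.
- manip.job_done(): hands the job in; it is judged then, once.
The state is a dict: "clock": time; "joints": joint angles; "qd": joint speeds; "tau": joint torques, N m; "tcp_pos": TCP position; "orientation": TCP orientation; "contact_force": force on the tool from outside, world axes, zero at the start; "moment": the same for the moment, N m; "grip_width": finger opening in m; "grip_force": force on a finger pad.
Only numpy, scipy, OpenCV 4.12 (cv2) and the standard library are available. Lean on these libraries where they do the work, as an engineer would, in place of code of your own. Each camera call takes 0.05 s, during which the arm holds its last target. There are 200 camera calls.

## Working session

There is one attempt and no reset: what is moved stays moved. The work goes in short steps, Python scripts to look and compute and a shell command to move; the robot and the scene stay as the last step left them, time stands still between calls to the robot, and variables do not carry over. Pictures are saved under pics/ and viewed, at most 10 in all, crops included, and the job is handed in when it is done.

```bash
ls; mkdir -p pics
python3 - <<'E'
from rig import manip, snapshot, camera_info
import cv2
for n in("scene","top"):
    cv2.imwrite(f"pics/{n}0.png",snapshot(n)[:,:,::-1])
    c=camera_info(n);print(c)
print(manip.get_state())
E
```

```text
pics
{'intrinsics': array([[389.67626202,   0.        , 275.14502819],
       [  0.        , 389.67626202, 210.71252686],
       [  0.        ,   0.        ,   1.        ]]), 'R': array([[-0.72971053,  0.68374557,  0.00381401],
       [ 0.46681379,  0.50225572, -0.72789015],
       [-0.49960728, -0.52936867, -0.68568315]]), 't': array([ 0.31859802, -0.27106509,  1.28449529])}
{'intrinsics': array([[407.61835865,   0.        , 278.40931629],
       [  0.        , 407.61835865, 205.06463973],
       [  0.        ,   0.        ,   1.        ]]), 'R': array([[-0.02643344, -0.99935681, -0.02423304],
       [-0.99635664,  0.0283049 , -0.08045052],
       [ 0.08108468,  0.02201817, -0.99646399]]), 't': array([0.13698439, 0.55009011, 1.20916167])}
{'clock': 0.1, 'joints': array([ 1.26969256e+00,  5.27589781e-02,  1.40164791e+00,  1.11524431e-05,
        1.68856730e+00, -7.03117725e-02]), 'qd': array([ 3.37823424e-05, -1.96263410e-03, -3.16338488e-03, -4.87024994e-04,
       -7.97631919e-04,  3.87006842e-04]), 'tau': array([ 9.35717580e-04, -3.82575202e+01, -3.60991716e+01, -8.04004867e-05,
        4.66818135e-03,  5.10474069e-05]), 'tcp_pos': array([0.11999747, 0.51083882, 0.2385519 ]), 'orientation': array([-1.32987408e-04,  1.15139387e-01,  9.93349105e-01, -6.77866513e-04]), 'contact_force': array([-0.14885348,  0.40328042, -0.14754786]), 'moment': array([0.06555133, 0.02893072, 0.00945262]), 'grip_force': 0.0, 'grip_width': 0.08516076864342202}
```

View pics/top0.png

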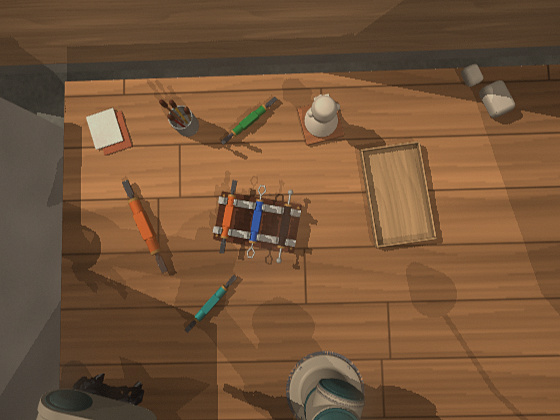

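View pics/scene0.png

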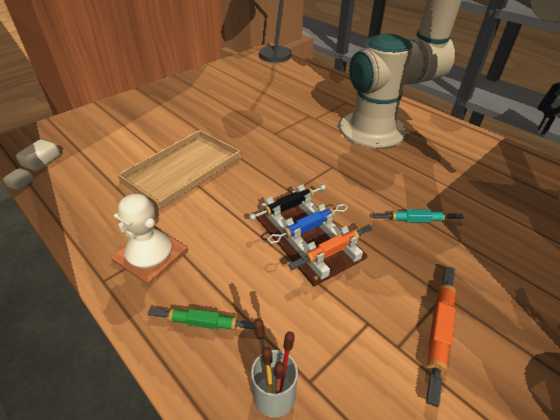

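Top view: there are two orange rifflers. The one in the rack is at about (228,216), and a larger loose one lies at (145,225). The green (250,120) and turquoise (211,303) tools are excluded by colour. The smaller orange one, held in the clips, fits the description. The tray is at about (400,195). I'll confirm with an enlarged crop.

Run:
```python
import cv2,numpy as np
t=cv2.imread("pics/top0.png");s=cv2.imread("pics/scene0.png")
a=cv2.resize(t[170:270,205:305],(600,600),interpolation=cv2.INTER_CUBIC)
cv2.imwrite("pics/c1.png",a)
b=cv2.resize(t[135:255,345:455],(550,600),interpolation=cv2.INTER_CUBIC)
cv2.imwrite("pics/c2.png",b)
```

```text
(no output)
```

View pics/c1.png

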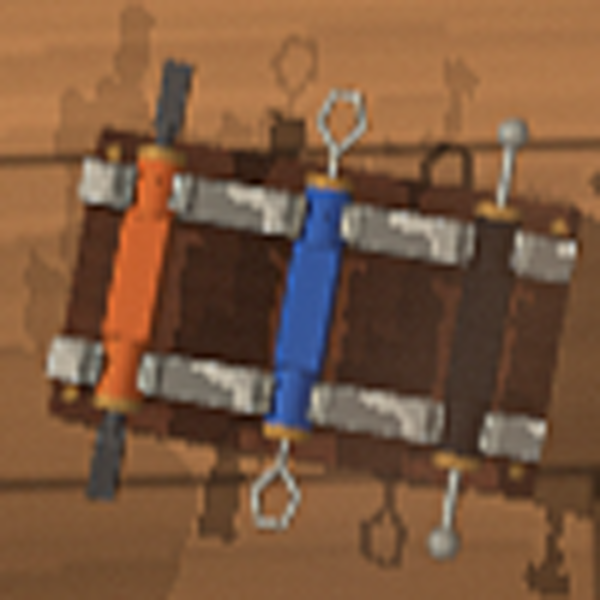

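View pics/c2.png

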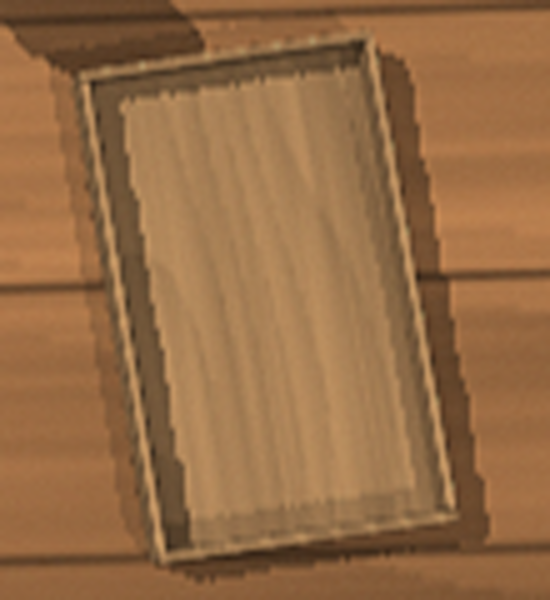

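The crop confirms it. The clipped orange tool has rasp tips at crop (178,62) and (100,498), with its middle near (139,280). It is clearly smaller than the loose orange one. The tray rim corners at crop are (80,78), (372,38), (455,517) and (162,562).

```bash
cat > h.py <<'E'
import numpy as np
from rig import manip,snapshot,camera_info
def world(n,uv,z):
    c=camera_info(n);R,t=c["R"],c["t"]
    d=R.T@np.linalg.inv(c["intrinsics"])@np.array([*uv,1.]);o=-R.T@t
    return o+d*(z-o[2])/d[2]
E
python3 - <<'E'
from h import *
from scipy.spatial.transform import Rotation as Ro
np.set_printoptions(precision=4,suppress=True)
f=lambda p:((p[0]+.5)/6+204.5,(p[1]+.5)/6+169.5)
g=lambda p:((p[0]+.5)/5+344.5,(p[1]+.5)/5+134.5)
a,b=[world("top",f(p),.048) for p in((178,62),(100,498))]
c,d=[world("top",f(p),.048) for p in((163,155),(119,402))]
print(a,b,np.linalg.norm(a-b),(a+b)/2,np.linalg.norm(c-d),(c+d)/2,np.degrees(np.arctan2(*(a-b)[1::-1])))
k=[world("top",g(p),.028) for p in((80,78),(372,38),(455,517),(162,562))]
print(np.array(k),np.mean(k,0),[np.linalg.norm(k[i]-k[(i+1)%4]) for i in range(4)])
e=k[0]+k[1]-k[2]-k[3];print("tray yaw",np.degrees(np.arctan2(e[1],e[0])))
# check in scene: project
C=camera_info("scene")
for X in(a,b,(a+b)/2,np.mean(k,0)):
    q=C["intrinsics"]@(C["R"]@X+C["t"]);print(q[:2]/q[2])
q=manip.get_state()["orientation"];print(Ro.from_quat(np.roll(q,-1)).as_matrix())
E
```

```text
[0.6308 0.2513 0.048 ] [0.416  0.2935 0.048 ] 0.21891493456608746 [0.5234 0.2724 0.048 ] 0.1240095736849517 [0.5236 0.2715 0.048 ] -11.124733345682818
[[ 0.7131 -0.1319  0.028 ]
 [ 0.732  -0.3088  0.028 ]
 [ 0.442  -0.342   0.028 ]
 [ 0.42   -0.168   0.028 ]] [ 0.5768 -0.2377  0.028 ] [np.float64(0.17792343626113574), np.float64(0.2919154106719959), np.float64(0.17548471321991144), np.float64(0.295336663696182)]
tray yaw 6.779234594968767
[289.8367 266.321 ]
[369.8525 226.3257]
[331.8537 245.3191]
[181.6296 160.6961]
[[-0.9735  0.2287 -0.0004]
 [ 0.2287  0.9735 -0.0013]
 [ 0.0001 -0.0014 -1.    ]]
```

Run:
```python
import cv2
s=cv2.imread("pics/scene0.png")
cv2.imwrite("pics/c3.png",cv2.resize(s[180:285,250:385],(675,525),interpolation=cv2.INTER_CUBIC))
```

```text
(no output)
```

View pics/c3.png

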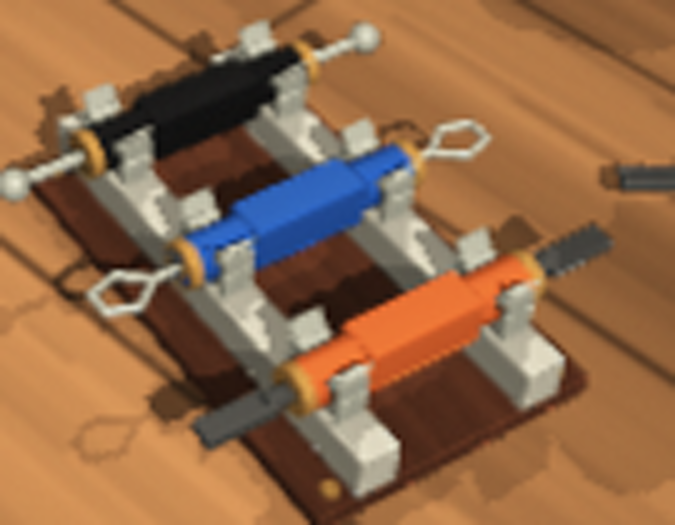

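The projection into the scene view agrees to within 1–2 px (crop tips (200,435) and (608,237)), and the length comes out at 219 mm. The tool's middle is (0.5235, 0.272) with yaw −11.1°, and the tray centre is (0.577, −0.238) with yaw 6.8°. I'll move above the tool first.

```bash
python3 -m handwheel '[{"offset":[0,0,0],"delta_rot":[0,0,-0.037],"claw":1},{"offset":[-0.06,-0.022,0.01],"delta_rot":[0,0,0],"claw":1},{"offset":[-0.06,-0.022,0.01],"delta_rot":[0,0,0],"claw":1},{"offset":[-0.06,-0.022,0.01],"delta_rot":[0,0,0],"claw":1},{"offset":[-0.06,-0.022,0.01],"delta_rot":[0,0,0],"claw":1},{"offset":[-0.06,-0.022,0.01],"delta_rot":[0,0,0],"claw":1},{"offset":[-0.06,-0.022,0.01],"delta_rot":[0,0,0],"claw":1},{"offset":[-0.06,-0.022,0.01],"delta_rot":[0,0,0],"claw":1}]'
cat >> h.py <<'E'
from scipy.spatial.transform import Rotation as Ro
def todo(p,yaw):
    """remaining shift in tool axes to p, and turn about tool z (tool down, tool x at yaw mod 180)"""
    s=manip.get_state();M=Ro.from_quat(np.roll(s["orientation"],-1)).as_matrix()
    y=np.degrees(np.arctan2(M[1,0],M[0,0]));d=(yaw-y+90)%180-90
    print("clk",s["clock"],"tcp",s["tcp_pos"].round(4),"tool shift",(M.T@(np.array(p)-s["tcp_pos"])).round(4),"rz",round(-np.radians(d),4),"tilt",M[:,2].round(4),"F",s["contact_force"].round(1),"w",round(s["grip_width"],4),s["grip_force"])
E
python3 -c "from h import *;todo((.5235,.272,.0465),-11.1)"
```

```text
clock: 1.1
tcp_pos: [0.4912, 0.2856, 0.1713]
orientation: [0.0, 0.096, 0.995, 0.0]
contact_force: [0.3, 0.1, 0.7]
grip_width: 0.0852
grip_force: 0.0
clk 1.1 tcp [0.4912 0.2856 0.1713] tool shift [-0.0343 -0.0072  0.1248] rz 0.0014 tilt [ 1.e-04  3.e-04 -1.e+00] F [0.3 0.1 0.7] w 0.0852 0.0
```

```bash
python3 -m handwheel '[{"offset":[-0.011,-0.0015,0.02],"delta_rot":[0,0,0],"claw":0.5},{"offset":[-0.011,-0.0015,0.02],"delta_rot":[0,0,0],"claw":0.5},{"offset":[0,0,0.02],"delta_rot":[0,0,0],"claw":0.5},{"offset":[0,0,0],"delta_rot":[0,0,0],"claw":0.5},{"offset":[0,0,0],"delta_rot":[0,0,0],"claw":0.5},{"offset":[0,0,0],"delta_rot":[0,0,0],"claw":0.5},{"offset":[0,0,0],"delta_rot":[0,0,0],"claw":0.5},{"offset":[0,0,0],"delta_rot":[0,0,0],"claw":0.5}]'
python3 - <<'E'
from h import *;import cv2
todo((.5235,.272,.0465),-11.1)
t=snapshot("top")[:,:,::-1];s=snapshot("scene")[:,:,::-1]
cv2.imwrite("pics/a1.png",np.hstack([cv2.resize(t[160:280,190:300],(366,400)),cv2.resize(s[160:290,250:390],(430,400))]))
E
```

```text
clock: 2.1
tcp_pos: [0.5108, 0.2798, 0.1121]
orientation: [0.0, 0.097, 0.995, 0.0]
contact_force: [-0.3, 0.4, 0.4]
grip_width: 0.0639
grip_force: 0.0
clk 2.1 tcp [0.5108 0.2798 0.1121] tool shift [-0.014  -0.0053  0.0656] rz 0.0 tilt [ 6.e-04  3.e-04 -1.e+00] F [-0.3  0.4  0.4] w 0.0639 0.0
```

View pics/a1.png

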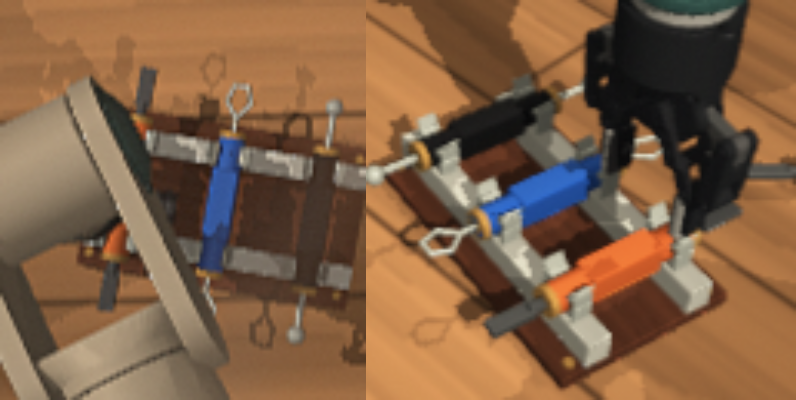

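The fingers straddle the tool, which now appears at scene crop (600,270), but sit about 14 mm too far toward its near end. The neighbouring tools are clear. I'll correct that and descend.

```bash
python3 -m handwheel '[{"offset":[-0.007,-0.0026,0],"delta_rot":[0,0,0],"claw":0.5},{"offset":[-0.007,-0.0027,0],"delta_rot":[0,0,0],"claw":0.5},{"offset":[0,0,0.015],"delta_rot":[0,0,0],"claw":0.5},{"offset":[0,0,0.015],"delta_rot":[0,0,0],"claw":0.5},{"offset":[0,0,0.015],"delta_rot":[0,0,0],"claw":0.5},{"offset":[0,0,0.010],"delta_rot":[0,0,0],"claw":0.5},{"offset":[0,0,0],"delta_rot":[0,0,0],"claw":0.5},{"offset":[0,0,0],"delta_rot":[0,0,0],"claw":0.5}]'
python3 -c "from h import *;todo((.5235,.272,.0465),-11.1)"
```

```text
clock: 3.2
tcp_pos: [0.5237, 0.272, 0.0572]
orientation: [0.0, 0.097, 0.995, 0.0]
contact_force: [-0.5, 0.4, 1.0]
grip_width: 0.0641
grip_force: 0.0
clk 3.2 tcp [0.5237 0.272  0.0572] tool shift [ 0.0002 -0.0001  0.0107] rz -0.0 tilt [ 9.e-04  5.e-04 -1.e+00] F [-0.5  0.4  1. ] w 0.0641 0.0
```

```bash
python3 -m handwheel '[{"offset":[0,0,0.0055],"delta_rot":[0,0,0],"claw":0.5},{"offset":[0,0,0.005],"delta_rot":[0,0,0],"claw":0.5},{"offset":[0,0,0],"delta_rot":[0,0,0],"claw":0},{"offset":[0,0,0],"delta_rot":[0,0,0],"claw":-0.3},{"offset":[0,0,0],"delta_rot":[0,0,0],"claw":-1},{"offset":[0,0,0],"delta_rot":[0,0,0],"claw":-1},{"offset":[0,0,0],"delta_rot":[0,0,0],"claw":-1},{"offset":[0,0,0],"delta_rot":[0,0,0],"claw":-1}]'
python3 -c "from h import *;todo((.5235,.272,.0465),-11.1)"
```

```text
clock: 4.2
tcp_pos: [0.5237, 0.2723, 0.0466]
orientation: [0.0, 0.097, 0.995, 0.001]
contact_force: [-0.1, 2.8, 2.1]
grip_width: 0.023
grip_force: 60.3
clk 4.2 tcp [0.5237 0.2723 0.0466] tool shift [ 0.0001 -0.0003  0.0001] rz 0.0001 tilt [ 0.001  0.001 -1.   ] F [-0.1  2.8  2.1] w 0.023 60.253496915102005
```

Gripped: opening 23–24 mm, 60 N. Now a slow upward pull.

```bash
python3 -m handwheel '[{"offset":[0,0,-0.004],"delta_rot":[0,0,0],"claw":-1},{"offset":[0,0,-0.005],"delta_rot":[0,0,0],"claw":-1},{"offset":[0,0,-0.005],"delta_rot":[0,0,0],"claw":-1},{"offset":[0,0,-0.006],"delta_rot":[0,0,0],"claw":-1},{"offset":[0,0,-0.006],"delta_rot":[0,0,0],"claw":-1},{"offset":[0,0,-0.008],"delta_rot":[0,0,0],"claw":-1},{"offset":[0,0,-0.012],"delta_rot":[0,0,0],"claw":-1},{"offset":[0,0,-0.02],"delta_rot":[0,0,0],"claw":-1}]'
python3 -m handwheel '[{"offset":[0,0,-0.025],"delta_rot":[0,0,0],"claw":-1},{"offset":[0,0,-0.025],"delta_rot":[0,0,0],"claw":-1},{"offset":[0,0,-0.025],"delta_rot":[0,0,0],"claw":-1},{"offset":[0,0,-0.02],"delta_rot":[0,0,0],"claw":-1},{"offset":[0,0,0],"delta_rot":[0,0,0],"claw":-1},{"offset":[0,0,0],"delta_rot":[0,0,0],"claw":-1},{"offset":[0,0,0],"delta_rot":[0,0,0],"claw":-1},{"offset":[0,0,0],"delta_rot":[0,0,0],"claw":-1}]'
python3 - <<'E'
from h import *;import cv2
todo((.577,-.238,.2),6.8)
s=snapshot("scene")[:,:,::-1]
cv2.imwrite("pics/a2.png",cv2.resize(s[110:290,230:430],(666,600)))
E
```

```text
clock: 5.2
tcp_pos: [0.5231, 0.2716, 0.1129]
orientation: [-0.0, 0.097, 0.995, -0.0]
contact_force: [0.1, 0.8, -2.2]
grip_width: 0.0227
grip_force: 60.4
clock: 6.2
tcp_pos: [0.5231, 0.2718, 0.2063]
orientation: [-0.001, 0.097, 0.995, -0.0]
contact_force: [-0.4, 0.3, -1.8]
grip_width: 0.0232
grip_force: 60.4
clk 6.2 tcp [0.5231 0.2718 0.2063] tool shift [-0.151  -0.4898  0.0065] rz -0.3124 tilt [-1.3e-03 -5.0e-04 -1.0e+00] F [-0.4  0.3 -1.8] w 0.0232 60.43125316500664
```

View pics/a2.png

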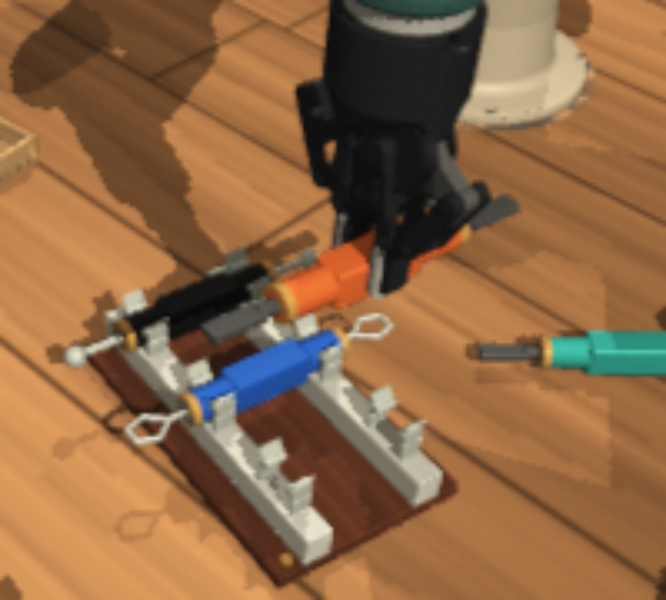

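The riffler is free and level in the grip, with tips at crop (215,330) and (515,205). The blue and black tools are still clipped. I'll carry it to the tray.

```bash
python3 -m handwheel '[{"offset":[-0.008,-0.025,0],"delta_rot":[0,0,0],"claw":-1},{"offset":[-0.013,-0.042,0],"delta_rot":[0,0,0],"claw":-1},{"offset":[-0.013,-0.042,0],"delta_rot":[0,0,0],"claw":-1},{"offset":[-0.013,-0.042,0],"delta_rot":[0,0,0],"claw":-1},{"offset":[-0.013,-0.042,0],"delta_rot":[0,0,0],"claw":-1},{"offset":[-0.013,-0.042,0],"delta_rot":[0,0,0],"claw":-1},{"offset":[-0.013,-0.042,0],"delta_rot":[0,0,0],"claw":-1},{"offset":[-0.013,-0.042,0],"delta_rot":[0,0,0],"claw":-1}]'
python3 -m handwheel '[{"offset":[-0.013,-0.042,0],"delta_rot":[0,0,0],"claw":-1},{"offset":[-0.013,-0.042,0],"delta_rot":[0,0,0],"claw":-1},{"offset":[-0.013,-0.042,0],"delta_rot":[0,0,0],"claw":-1},{"offset":[-0.01,-0.03,0],"delta_rot":[0,0,0],"claw":-1},{"offset":[0,0,0],"delta_rot":[0,0,-0.1],"claw":-1},{"offset":[0,0,0],"delta_rot":[0,0,-0.1],"claw":-1},{"offset":[0,0,0],"delta_rot":[0,0,-0.11],"claw":-1},{"offset":[0,0,0],"delta_rot":[0,0,0],"claw":-1}]'
python3 -c "from h import *;todo((.577,-.238,.1),6.8)"
```

```text
clock: 7.25
tcp_pos: [0.559, -0.0617, 0.207]
orientation: [-0.0, 0.097, 0.995, 0.0]
contact_force: [0.8, 0.8, -2.5]
grip_width: 0.0225
grip_force: 60.4
clock: 8.25
tcp_pos: [0.577, -0.2228, 0.2068]
orientation: [-0.0, -0.058, 0.998, 0.0]
contact_force: [1.0, 0.3, -2.0]
grip_width: 0.0227
grip_force: 60.4
clk 8.25 tcp [ 0.577  -0.2228  0.2068] tool shift [ 0.0018 -0.0152  0.1068] rz -0.0035 tilt [-4.e-04  3.e-04 -1.e+00] F [ 1.   0.3 -2. ] w 0.0227 60.424085184931755
```

```bash
python3 -m handwheel '[{"offset":[0.001,-0.0075,0.02],"delta_rot":[0,0,0],"claw":-1},{"offset":[0.001,-0.0075,0.025],"delta_rot":[0,0,0],"claw":-1},{"offset":[0,0,0.025],"delta_rot":[0,0,0],"claw":-1},{"offset":[0,0,0.025],"delta_rot":[0,0,0],"claw":-1},{"offset":[0,0,0.025],"delta_rot":[0,0,0],"claw":-1},{"offset":[0,0,0.015],"delta_rot":[0,0,0],"claw":-1},{"offset":[0,0,0],"delta_rot":[0,0,0],"claw":-1},{"offset":[0,0,0],"delta_rot":[0,0,0],"claw":-1}]'
python3 - <<'E'
from h import *;import cv2
todo((.577,-.238,.0175),6.8)
s=snapshot("scene")[:,:,::-1]
cv2.imwrite("pics/a3.png",cv2.resize(s[90:230,90:270],(771,600)))
E
```

```text
clock: 9.25
tcp_pos: [0.5774, -0.2382, 0.0732]
orientation: [0.001, -0.058, 0.998, -0.0]
contact_force: [-0.5, -0.3, -1.6]
grip_width: 0.0233
grip_force: 60.4
clk 9.25 tcp [ 0.5774 -0.2382  0.0732] tool shift [0.0004 0.0003 0.0557] rz -0.0028 tilt [ 1.6e-03 -7.0e-04 -1.0e+00] F [-0.5 -0.3 -1.6] w 0.0233 60.42706444859505
```

View pics/a3.png

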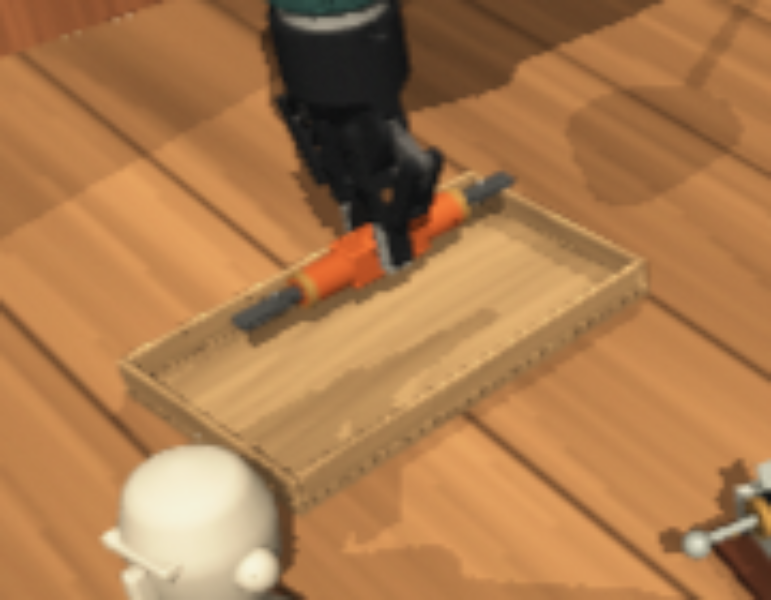

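The tool hangs level and parallel to the tray, with tips at crop (240,323) and (512,182). I'll check its in-hand height from the tips and go down.

```bash
python3 - <<'E'
from h import *
for z in(.070,.0747,.08):
    a,b=[world("scene",(90+u/4.283,90+v/4.283),z) for u,v in((240,323),(512,182))];print(z,a,b,(a+b)/2,np.linalg.norm(a-b))
E
python3 -m handwheel '[{"offset":[0,0,0.01],"delta_rot":[0,0,0],"claw":-1},{"offset":[0,0,0.01],"delta_rot":[0,0,0],"claw":-1},{"offset":[0,0,0.01],"delta_rot":[0,0,0],"claw":-1},{"offset":[0,0,0.008],"delta_rot":[0,0,0],"claw":-1},{"offset":[0,0,0.006],"delta_rot":[0,0,0],"claw":-1},{"offset":[0,0,0.003],"delta_rot":[0,0,0],"claw":-1},{"offset":[0,0,0],"delta_rot":[0,0,0],"claw":-1},{"offset":[0,0,0],"delta_rot":[0,0,0],"claw":-1}]'
python3 -c "from h import *;todo((.577,-.238,.0175),6.8)"
```

```text
0.07 [ 0.68353228 -0.22940821  0.07      ] [ 0.4675832  -0.24637819  0.07      ] [ 0.57555774 -0.2378932   0.07      ] 0.21661482721048925
0.0747 [ 0.6859676  -0.22305427  0.0747    ] [ 0.47167632 -0.23989397  0.0747    ] [ 0.57882196 -0.23147412  0.0747    ] 0.21495192329931045
0.08 [ 0.68871381 -0.21588918  0.08      ] [ 0.47629196 -0.23258198  0.08      ] [ 0.58250289 -0.22423558  0.08      ] 0.21307673378244948
clock: 10.3
tcp_pos: [0.5771, -0.238, 0.0255]
orientation: [0.0, -0.058, 0.998, -0.0]
contact_force: [0.5, -0.4, -1.6]
grip_width: 0.0228
grip_force: 60.4
clk 10.3 tcp [ 0.5771 -0.238   0.0255] tool shift [ 0.0001 -0.      0.008 ] rz -0.0025 tilt [ 6.e-04 -2.e-04 -1.e+00] F [ 0.5 -0.4 -1.6] w 0.0228 60.42274318635464
```

```bash
python3 -m handwheel '[{"offset":[0,0,0.001],"delta_rot":[0,0,0],"claw":-1},{"offset":[0,0,0.001],"delta_rot":[0,0,0],"claw":-1},{"offset":[0,0,0.001],"delta_rot":[0,0,0],"claw":-1},{"offset":[0,0,0.001],"delta_rot":[0,0,0],"claw":-1},{"offset":[0,0,0],"delta_rot":[0,0,0],"claw":-1},{"offset":[0,0,0],"delta_rot":[0,0,0],"claw":-1},{"offset":[0,0,0],"delta_rot":[0,0,0],"claw":-1},{"offset":[0,0,0],"delta_rot":[0,0,0],"claw":-1}]'
```

```text
clock: 11.3
tcp_pos: [0.5769, -0.2379, 0.0212]
orientation: [0.0, -0.058, 0.998, 0.0]
contact_force: [-0.3, 0.0, -2.2]
grip_width: 0.023
grip_force: 60.4
```

```bash
python3 -m handwheel '[{"offset":[0,0,0.001],"delta_rot":[0,0,0],"claw":-1},{"offset":[0,0,0.001],"delta_rot":[0,0,0],"claw":-1},{"offset":[0,0,0],"delta_rot":[0,0,0],"claw":-1},{"offset":[0,0,0],"delta_rot":[0,0,0],"claw":-1},{"offset":[0,0,0],"delta_rot":[0,0,0],"claw":-1},{"offset":[0,0,0],"delta_rot":[0,0,0],"claw":-1},{"offset":[0,0,0],"delta_rot":[0,0,0],"claw":-1},{"offset":[0,0,0],"delta_rot":[0,0,0],"claw":-1}]'
```

```text
clock: 12.3
tcp_pos: [0.5769, -0.2379, 0.0192]
orientation: [0.0, -0.058, 0.998, 0.0]
contact_force: [-0.3, -0.1, -2.5]
grip_width: 0.023
grip_force: 60.4
```

```bash
python3 -m handwheel '[{"offset":[0,0,0.0005],"delta_rot":[0,0,0],"claw":-1},{"offset":[0,0,0.0005],"delta_rot":[0,0,0],"claw":-1},{"offset":[0,0,0.0005],"delta_rot":[0,0,0],"claw":-1},{"offset":[0,0,0],"delta_rot":[0,0,0],"claw":-1},{"offset":[0,0,0],"delta_rot":[0,0,0],"claw":-1},{"offset":[0,0,0],"delta_rot":[0,0,0],"claw":-1},{"offset":[0,0,0],"delta_rot":[0,0,0],"claw":-1},{"offset":[0,0,0],"delta_rot":[0,0,0],"claw":-1}]'
```

```text
clock: 13.3
tcp_pos: [0.5769, -0.2379, 0.0177]
orientation: [0.0, -0.058, 0.998, 0.0]
contact_force: [-0.5, 0.5, -0.2]
grip_width: 0.0229
grip_force: 60.7
```

The measured force dropped from −2.5 to −0.2 N, so the tool is touching the floor. I'll go another 0.5 mm, then open gently.

```bash
python3 -m handwheel '[{"offset":[0,0,0.0005],"delta_rot":[0,0,0],"claw":-1},{"offset":[0,0,0],"delta_rot":[0,0,0],"claw":-1},{"offset":[0,0,0],"delta_rot":[0,0,0],"claw":-1},{"offset":[0,0,0],"delta_rot":[0,0,0],"claw":-0.3},{"offset":[0,0,0],"delta_rot":[0,0,0],"claw":-0.1},{"offset":[0,0,0],"delta_rot":[0,0,0],"claw":0.1},{"offset":[0,0,0],"delta_rot":[0,0,0],"claw":0.3},{"offset":[0,0,0],"delta_rot":[0,0,0],"claw":0.3}]'
```

```text
clock: 14.3
tcp_pos: [0.5769, -0.2379, 0.0171]
orientation: [0.0, -0.058, 0.998, 0.0]
contact_force: [0.1, 0.2, -0.1]
grip_width: 0.0558
grip_force: 0.0
```

```bash
python3 -m handwheel '[{"offset":[0,0,-0.005],"delta_rot":[0,0,0],"claw":0.3},{"offset":[0,0,-0.015],"delta_rot":[0,0,0],"claw":0.3},{"offset":[0,0,-0.03],"delta_rot":[0,0,0],"claw":0.3},{"offset":[0,0,-0.03],"delta_rot":[0,0,0],"claw":0.3},{"offset":[0,0,-0.03],"delta_rot":[0,0,0],"claw":0.3},{"offset":[0,0,-0.03],"delta_rot":[0,0,0],"claw":0.3},{"offset":[0,0,0],"delta_rot":[0,0,0],"claw":0.3},{"offset":[0,0,0],"delta_rot":[0,0,0],"claw":0.3}]'
python3 - <<'E'
from h import *;import cv2
s=snapshot("scene")[:,:,::-1]
cv2.imwrite("pics/a4.png",cv2.resize(s[80:290,90:370],(800,600)))
E
```

```text
clock: 15.3
tcp_pos: [0.5766, -0.2377, 0.1567]
orientation: [-0.0, -0.058, 0.998, 0.0]
contact_force: [-0.3, 0.4, -0.9]
grip_width: 0.0557
grip_force: 0.0
```

View pics/a4.png

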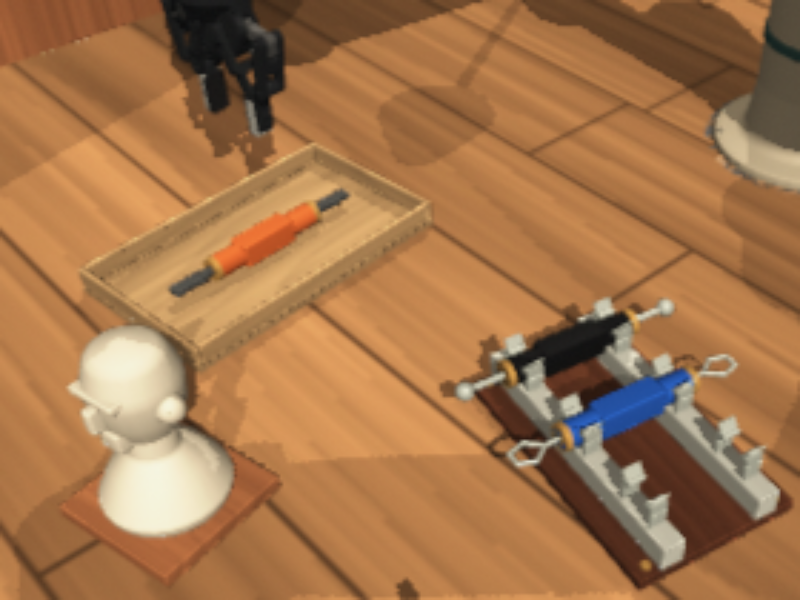

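The riffler lies flat in the tray, between crop (172,290) and (347,193). The black and blue tools are still clipped, and the gripper is clear.

```bash
python3 -c "from rig import manip;print(manip.job_done())"
```

```text
the job is handed in; nothing more can be done
None
```

The orange riffler was pulled up out of its clips and lowered by hand to lie flat in the tray; the blue and black tools stayed clipped, and the job was handed in at about 15 s with the gripper clear.

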